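# Cap and dock a blood-sample module

### The arm

A 6-joint arm with a two-finger parallel gripper is mounted at the origin on the work surface. World frame = base frame: x ahead of the robot, y to its left, z up, the work surface at z = 0. Lengths are in m, angles in rad, forces in N, time in s.
With the tool pointing down it reaches from about 0.325 to 0.9 m from the base axis. Payload 3.5 kg.
Tool frame: the origin (TCP) lies midway between the tips of the shut fingers; the grasp point (between the pads) lies 19 mm behind it (bot.grip_depth is the z of the grasp point in the tool frame, in m); z points along the fingers, y is the line along which they close (so a half turn about z gives the same grasp; the last joint's range is limited). The gripper opens to 85 mm and grips with 20 to 120 N. Pads are 22 mm wide; open, the fingers measure 114 mm over their backs; the gripper's body (76 mm by 85 mm) begins 54 mm behind the grasp point. The pads swing forward as they close: fully open they stand 13 mm farther back than shut.
Start: joints at [1.233, 0.276, -0.026, 1.268, 0, 1.467], TCP at [0.145, 0.608, 0.231] pointing down, gripper open.
Joint ranges: [-3.12, 3.12], [-0.85, 1.88], [-1.08, 1.24], [-1.95, 2.15], [-1.57, 1.53], [-3.14, 3.14]. Speed limits (rad/s): [2.57, 2.57, 3.14, 3.14, 3.14, 3.14].

### API

Orientations are given as a unit quaternion [x, y, z, w].
In Python, from workcell import bot, viewer gives the robot as it stands.
- The arm moves only by the shell command python3 -m jog 'ROWS'. ROWS is JSON, a list of rows, each an object of numbers: "wx", "wy", "wz": the turn, a rotation vector about the tool's x, y, z each as a share of 90 degrees, from -1 to 1; "tx", "ty", "tz": the shift along the tool's x, y, z each as a share of 1 m, from -1 to 1; "grip": the finger opening in mm, from 0 to 85.4. A call has 1 to 8 rows; each row is the pose to reach, as a shift and turn from the pose commanded when the call began, along the tool's axes at that moment; what a row does not reach only later rows make up. A row lasts 1/12 s, in which the tool goes at most 41.7 mm and 7.16 degrees, less where a joint would pass 70% of its speed; a pose out of reach is approached as far as the arm can. A call with a number of a shift or a turn outside -1 to 1 is refused whole. A call with a gripper value outside its range is refused whole. The fingers move at their own pace and stop on an object; the grip force is fixed at half the most. Time passes only in rows, so rows that repeat a pose let the fingers close. It gives the time, the measured TCP pose, the force, the opening and the grip force at its end, in the units of the state.
- bot.observe(): the state, without advancing time (a new reading comes with each control period).
- viewer.camera(name): name is "scene" or "top" or "wrist"; returns the picture (400x640x3 uint8, red, green, blue); there is no depth.
- viewer.get_calibration(name): a dict with "mtx" (3x3 intrinsics, pixels), "R" (3x3) and "t" (3): a world point X has camera coordinates R X + t. Camera axes: x right, y down, z forward; pixel columns grow to the right and rows downward; lengths in m; the calibration is good to about 2 mm. A picture is of the moment at which its call begins: read the wrist's pose just before it. get_calibration takes no time and is no camera call; for the wrist camera it gives the pose at the moment of the call.
- bot.finish_job(): hands the job in; it is judged then, once.
Trained networks look in the newest picture that a camera, given by its name, has taken for a name from the list of things; names that differ only in an ending like _2 or _b are one class to them, and where a whole thing is asked for, a point or a joint stands for the part that bears it (a point fixed in the world has none). Each returns a list of dicts, best first, with "confidence" (0 to 1); they miss things now and then, are a little off and sometimes report something else, mostly with a low value. They report only what shows in the picture. A call takes as long as a camera call. They do not tell look-alikes from the thing itself.
- viewer.masks_of(camera, target): "region" (400x640 bool, what is visible of it) and "box" ([left, top, right, bottom] in pixels, round what is visible of it).
- viewer.mark_of(camera, target): "uv" ([column, row] in pixels: a listed point, or the origin of a listed thing).
The state is a dict: "time": time; "qpos": joint angles; "qd": joint speeds; "joint_efforts": joint torques, N m; "ee_pos": TCP position; "eef_rot": TCP orientation; "force": force on the tool from outside, world axes, zero at the start; "ft_torque": the same for the moment, N m; "gripper_width": finger opening in m; "grasp_force": force on a finger pad.
Only numpy, scipy, OpenCV 4.12 (cv2) and the standard library are available. Lean on these libraries where they do the work, as an engineer would, in place of code of your own. Each camera call takes 0.05 s, during which the arm holds its last target. There are 200 camera calls.

### The job

Press shut the flip cap that stands open on the two-tube sample module, before the module leaves the bench. Then carry the module upright to the grey loading dock, lower it into the recess without dropping it (either way round), and press it fully home until the top of its pink base is flush with the top of the dock, leaving both caps shut and the other things on the bench undisturbed.

Things in the scene. Friction and masses are not known exactly. Their poses are not given: they have to be found in the camera images.
- module: Loose, about 0.4 kg. Pink base 120 (x) by 60 (y) by 34 mm high; in its middle a blue grip fin 26 (x) by 16 (y) mm, from z = 34 to 74 mm; at x = +40 and -40 mm two fixed tubes, 28 mm in diameter, mouths at z = 70 mm, with lilac flip caps (77 mm high when shut). Origin: centre of the base's underside; z up. A sideways push of over 1 N high up may slide or tip it.
- module_grip (a point): Point on the module to hold: centre of the blue fin, 58 mm above the module's underside (16 mm below the fin's top). Close the fingers across the fin's 16 mm, along the module's y. Axes as the module's.
- cap_a (a joint): Lilac flip cap of the tube at module x = +40 mm; the one that starts open. 0 = shut, grows as it opens, up to 2.0 rad (upright is 1.57, beyond it leans out past the module's -y side). Stiff hinge: stays where it is left, turned by about 0.4 N at its rim; no snap.
- cap_a_hinge (a point): Middle of the hinge of cap_a, at module (40, -18, 70) mm. The hinge pin runs along module x; shut, the cap (disc 32 mm in diameter, 6 mm thick, with a small lip) reaches from here 41 mm along module +y. Axes as the module's.
- cap_a_top (a point): Centre of the outer face of cap_a; moves with the cap; when shut it lies 18 mm along module +y from the hinge and 6.5 mm above it.
- cap_b (a joint): Same flip cap on the other tube (module x = -40 mm); starts shut (0) and has to be shut at the end.
- dock: Fixed grey loading dock with a blue strip on its front (-x) side: block 180 (own x) by 120 (own y) by 45 mm high. Its top has a central rectangular recess 124 by 64 mm (long side along x) with a 3 mm chamfer: 2 mm play on each side of the module's base. Origin: centre of the underside; z up.
- dock_seat (a point): Where the module's origin is when fully home: centre of the recess, 11 mm above the bench (34 mm below the dock's top, so that the base's top is flush). Axes as the dock's.
- lift_plate (a joint): Black plate that fills the floor of the recess and slides down: 0 = up (its top is 14 mm below the dock's top), 0.020 m = fully down (34 mm below). Starts at 0 to 4 mm. Stiff friction: needs about 12 N (the module's weight of some 4 N does not move it) and stays where it is pressed to; no spring.
- tube_rack: Bystander: white block 90 by 170 mm with rows of lilac-capped tubes, 100 mm high. Origin: centre of the underside.
- green_pot: Bystander: upright sample pot with a green lid, 52 mm in diameter, 75 mm high. Origin: centre of the underside.
- carton: Bystander: white carton with blue bands, 120 by 100 by 130 mm high. Origin: centre of the underside.
- red_pack: Bystander: dark red pack of red-capped tubes, 110 by 110 by 81 mm high. Origin: centre of the underside.
Mind the look-alikes: they are no part of the job. Of the things that look like the dock, take the one that is farthest from the robot's base at the start.

How it is judged:
By the outcome, as a careful person would: the job done as asked, in the order asked, and still so for the second after the job is handed in, with the robot touching nothing.
It also fails if it takes over 54 s, if anything falls off the work surface, if the arm or the gripper's body presses on something with over 40 N, if the wrist force passes 120 N, or if a joint passes its speed limit or range.

## Working session

There is one attempt and no reset: what is moved stays moved. The work goes in short steps, Python scripts to look and compute and a shell command to move; the robot and the scene stay as the last step left them, time stands still between calls to the robot, and variables do not carry over. Pictures are saved under pics/ and viewed, at most 12 in all, crops included, and the job is handed in when it is done.

```bash
mkdir -p pics; ls; cat > h.py <<'E'
import numpy as np, cv2
from workcell import bot, viewer
def pic(c):
    return viewer.camera(c)
def ray(c,uv):
    k=viewer.get_calibration(c);R=np.array(k['R']);t=np.array(k['t']);K=np.array(k['mtx'])
    d=R.T@np.linalg.solve(K,[uv[0],uv[1],1]);return -R.T@t,d/np.linalg.norm(d)
def atz(c,uv,z):
    o,d=ray(c,uv);return o+d*(z-o[2])/d[2]
def proj(c,X):
    k=viewer.get_calibration(c);p=np.array(k['mtx'])@(np.array(k['R'])@np.array(X)+np.array(k['t']));return p[:2]/p[2]
def tri(rays):
    A=0;b=0
    for o,d in rays:
        P=np.eye(3)-np.outer(d,d);A=A+P;b=b+P@o
    X=np.linalg.solve(A,b);res=[np.linalg.norm((np.eye(3)-np.outer(d,d))@(X-o)) for o,d in rays];return X,res
E
python3 - <<'E'
from h import *
np.set_printoptions(precision=4,suppress=True)
ims=[]
for c in ['scene','top','wrist']:
    im=pic(c)
    cv2.imwrite(f'pics/{c}0.png',im[:,:,::-1])
    for t in ['module','module_grip','cap_a_hinge','cap_a_top','dock','dock_seat']:
        print(c,t,[(round(m['confidence'],2),np.round(m['uv'],1).tolist(),np.round(atz(c,m['uv'],0),3).tolist()) for m in viewer.mark_of(c,t)])
s=bot.observe();print(s)
print(bot.grip_depth)
E
```

```text
pics
scene module [(0.62, [353.9, 188.3], [0.504, 0.212, 0.0]), (0.16, [177.5, 295.5], [0.584, -0.478, 0.0])]
scene module_grip [(0.65, [355.4, 171.6], [0.426, 0.296, 0.0])]
scene cap_a_hinge [(0.97, [370.4, 174.5], [0.475, 0.324, 0.0])]
scene cap_a_top [(0.59, [373.6, 169.0], [0.455, 0.362, 0.0]), (0.38, [268.0, 240.6], [0.55, -0.18, -0.0])]
scene dock [(0.85, [270.9, 239.6], [0.552, -0.171, 0.0]), (0.85, [315.9, 162.6], [0.283, 0.227, 0.0]), (0.79, [188.4, 222.7], [0.326, -0.319, 0.0])]
scene dock_seat [(0.79, [269.8, 238.9], [0.547, -0.172, 0.0]), (0.78, [186.6, 219.3], [0.307, -0.315, 0.0]), (0.6, [315.4, 160.2], [0.268, 0.238, 0.0])]
top module [(0.73, [250.0, 214.5], [0.524, 0.215, 0.0]), (0.62, [391.2, 203.1], [0.561, -0.175, 0.0])]
top module_grip [(0.66, [246.5, 216.2], [0.519, 0.225, 0.0]), (0.17, [235.7, 204.9], [0.55, 0.255, 0.0])]
top cap_a_hinge [(0.7, [237.5, 208.7], [0.539, 0.25, 0.0])]
top cap_a_top [(0.5, [231.6, 202.4], [0.556, 0.267, 0.0])]
top dock [(0.9, [392.5, 206.3], [0.552, -0.178, 0.0]), (0.79, [444.6, 292.2], [0.321, -0.32, 0.0]), (0.55, [246.1, 304.7], [0
[... 204 characters left out ...]
.01, 0.0])]
wrist module []
wrist module_grip []
wrist cap_a_hinge []
wrist cap_a_top []
wrist dock [(0.97, [94.5, 324.3], [0.284, 0.233, 0.0])]
wrist dock_seat [(0.98, [82.4, 330.3], [0.29, 0.212, 0.0])]
{'time': 1.05, 'qpos': array([ 1.2326,  0.2764, -0.0264,  1.268 , -0.    ,  1.4674]), 'qd': array([-0.0016,  0.0009,  0.0016,  0.0005, -0.0014, -0.0004]), 'joint_efforts': array([  0.0005, -44.55  ,  29.5575,   0.0009,  -0.0002,  -0.    ]), 'ee_pos': array([0.1454, 0.6079, 0.2313]), 'eef_rot': array([0.1171, 0.9931, 0.    , 0.    ]), 'force': array([ 0.2252,  0.4542, -0.708 ]), 'ft_torque': array([-0.0018, -0.0219, -0.0095]), 'grasp_force': 0.0, 'gripper_width': 0.08548307113721619}
-0.0187
```

```bash
python3 - <<'E'
import cv2
a=cv2.imread('pics/scene0.png');b=cv2.imread('pics/top0.png')
import numpy as np
c=cv2.resize(b[90:350,150:530],(780,534),interpolation=cv2.INTER_CUBIC);cv2.imwrite('pics/topc.png',c)
E
```

```text
(no output)
```

View pics/scene0.png

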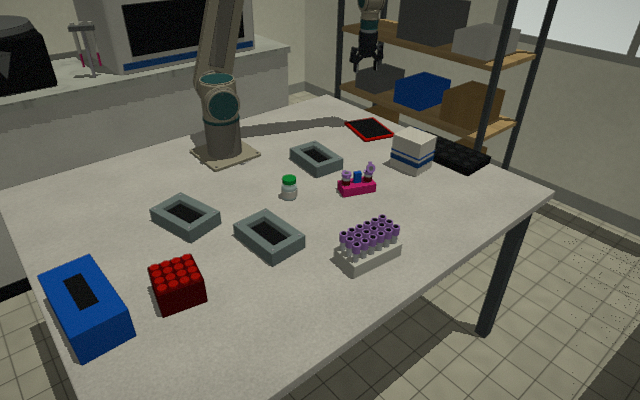

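View pics/topc.png

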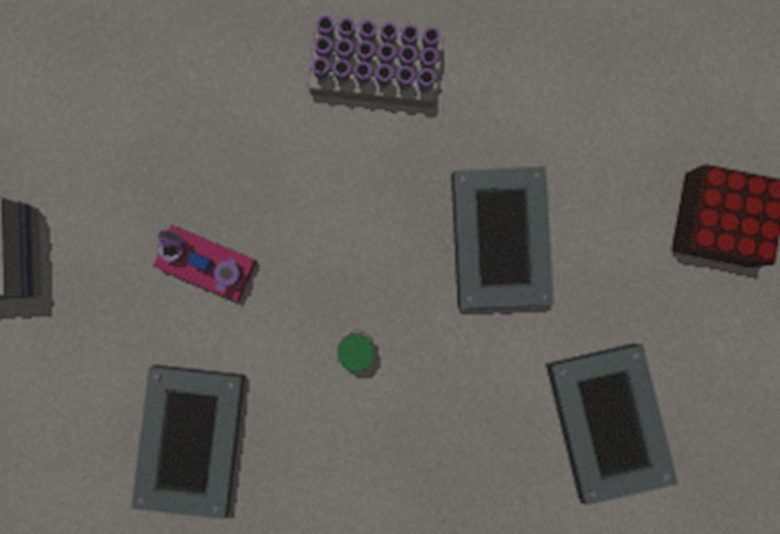

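The scene shows the module at (356,180), with its cap open on the right tube. It has three grey docks: (270,239), (316,160) and (188,222). In the top view these lie at about (0.55,-0.17), (0.28,0.22) and (0.32,-0.32) m, so their distances from the base are about 0.58, 0.36 and 0.46 m. The blue box at (85,310) and the rack caps are also look-alikes. I choose the dock at scene (270,239), top (392,206), because it is the farthest. Next I'll check that choice and get rough yaws.

```bash
cat >> h.py <<'E'
from scipy.spatial.transform import Rotation as Rot
np.set_printoptions(precision=4,suppress=True)
def rel(pos,R,st=None):
    "rows values for target TCP pose"
    s=bot.observe();p=np.array(s['ee_pos']);R0=Rot.from_quat(s['eef_rot'])
    t=R0.inv().apply(np.array(pos)-p);w=(R0.inv()*R).as_rotvec()/(np.pi/2);return t,w
def down(yaw_y):
    "tool pointing down with tool y at world yaw"
    y=np.array([np.cos(yaw_y),np.sin(yaw_y),0]);z=np.array([0,0,-1.]);x=np.cross(y,z)
    return Rot.from_matrix(np.column_stack([x,y,z]))
E
python3 - <<'E'
from h import *
im=cv2.imread('pics/top0.png');hsv=cv2.cvtColor(im,cv2.COLOR_BGR2HSV)
m=cv2.inRange(hsv,(155,120,60),(175,255,255));m[:, :200]=0;m[:,300:]=0
pts=np.argwhere(m)[:,::-1].astype(float)
W=np.array([atz('top',p,0.034)[:2] for p in pts]).astype(np.float32)
r=cv2.minAreaRect(W*1000);print('pink',r,len(pts))
pic('top')
for d in viewer.masks_of('top','dock'):
    p=np.argwhere(d['region'])[:,::-1].astype(float)
    W=np.array([atz('top',q,0.045)[:2] for q in p]).astype(np.float32)
    print('dock',d['confidence'],cv2.minAreaRect(W*1000))
s=bot.observe();R0=Rot.from_quat(s['eef_rot'])
k=viewer.get_calibration('wrist');Rw=np.array(k['R']);c=-Rw.T@np.array(k['t'])
print('cam in tool',R0.inv().apply(c-s['ee_pos']),'axes in tool',R0.as_matrix().T@Rw.T,'K',k['mtx'])
cv2.imwrite('pics/dockc.png',cv2.resize(im[150:260,330:450],(600,550),interpolation=cv2.INTER_CUBIC))
E
```

```text
pink ((513.00341796875, 211.18417358398438), (118.91767883300781, 58.361473083496094), 68.17901611328125) 545Traceback (most recent call last):
  File "<stdin>", line 10, in <module>
  File "h.py", line 9, in atz
    o,d=ray(c,uv);return o+d*(z-o[2])/d[2]
        ~~~^^^^^^
  File "h.py", line 6, in ray
    k=viewer.get_calibration(c);R=np.array(k['R']);t=np.array(k['t']);K=np.array(k['mtx'])
ValueError: time passes only in moves, steps and waits
```

```bash
python3 - <<'E'
s=open('h.py').read()
s=s.replace("def ray(c,uv):\n    k=viewer.get_calibration(c)","_C={}\ndef cal(c):\n    if c not in _C: _C[c]=viewer.get_calibration(c)\n    return _C[c]\ndef ray(c,uv):\n    k=cal(c)").replace("def proj(c,X):\n    k=viewer.get_calibration(c)","def proj(c,X):\n    k=cal(c)")
open('h.py','w').write(s)
E
python3 - <<'E'
from h import *
im=cv2.imread('pics/top0.png')
cv2.imwrite('pics/dockc.png',cv2.resize(im[150:260,330:450],(600,550),interpolation=cv2.INTER_CUBIC))
pic('top')
for d in viewer.masks_of('top','dock'):
    p=np.argwhere(d['region'])[:,::-1].astype(float)
    W=np.array([atz('top',q,0.045)[:2] for q in p]).astype(np.float32)
    print('dock',d['confidence'],cv2.minAreaRect(W*1000))
s=bot.observe();R0=Rot.from_quat(s['eef_rot'])
k=cal('wrist');Rw=np.array(k['R']);c=-Rw.T@np.array(k['t'])
print('cam in tool',R0.inv().apply(c-s['ee_pos']),'axes in tool',R0.as_matrix().T@Rw.T,'K',k['mtx'])
print(s['time'])
for yaw in (158,-22):
    print(yaw,rel([0.513,0.211,0.30],down(np.radians(yaw))))
E
```

```text
dock 0.98 ((317.90869140625, -317.7519226074219), (183.10198974609375, 127.87919616699219), 13.53506088256836)
dock 0.63 ((551.9086303710938, -176.63656616210938), (182.7586212158203, 126.8843765258789), 2.780803680419922)
dock 0.55 ((285.24072265625, 219.93814086914062), (128.08226013183594, 184.7125701904297), 84.77125549316406)
cam in tool [ 0.0749  0.0001 -0.1421] axes in tool [[ 0.0002 -0.9555 -0.2949]
 [ 1.      0.0003 -0.0003]
 [ 0.0003 -0.2949  0.9555]] K [[310.0481   0.     326.1656]
 [  0.     310.0481 203.1826]
 [  0.       0.       1.    ]]
1.25
158 (array([-0.4498, -0.3004, -0.0687]), array([ 0.   ,  0.   , -0.905]))
-22 (array([-0.4498, -0.3004, -0.0687]), array([ 0.   , -0.   ,  1.095]))
```

View pics/dockc.png

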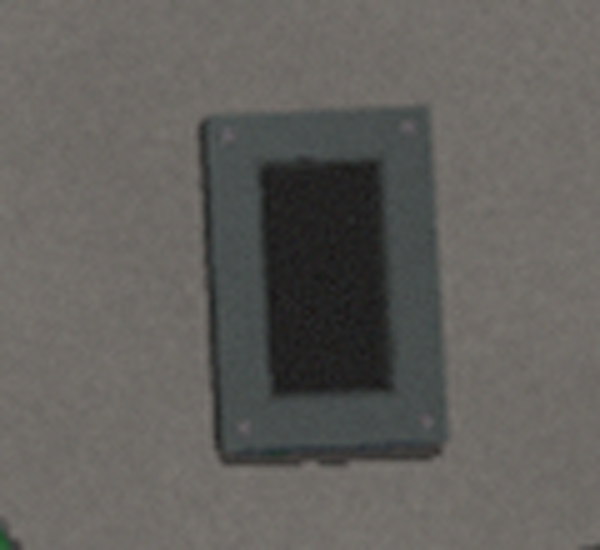

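The crop shows the chosen dock squared up with its long side almost along world x and an empty black recess centred at about (327,277) in the crop. Its front strip is on the -x (lower) side, so the choice holds. Moving over the module now.

```bash
python3 -m jog '[{"tx":-0.45,"ty":-0.30,"tz":-0.02,"wz":-0.905,"grip":0},{"tx":-0.45,"ty":-0.30,"tz":-0.02,"wz":-0.905,"grip":0},{"tx":-0.45,"ty":-0.30,"tz":-0.02,"wz":-0.905,"grip":0},{"tx":-0.45,"ty":-0.30,"tz":-0.02,"wz":-0.905,"grip":0},{"tx":-0.45,"ty":-0.30,"tz":-0.02,"wz":-0.905,"grip":0},{"tx":-0.45,"ty":-0.30,"tz":-0.02,"wz":-0.905,"grip":0},{"tx":-0.45,"ty":-0.30,"tz":-0.02,"wz":-0.905,"grip":0},{"tx":-0.45,"ty":-0.30,"tz":-0.02,"wz":-0.905,"grip":0}]'
python3 -c "
from h import *
print(rel([0.513,0.211,0.25],down(np.radians(158))))"
```

```text
(array([-0.4498, -0.3004, -0.0187]), array([ 0.   ,  0.   , -0.905]))invalid input at $[0]: expected keys wx, wy, wz, tx, ty, tz, grip
```

```bash
python3 -m jog '[{"wx":0,"wy":0,"wz":-0.905,"tx":-0.45,"ty":-0.30,"tz":-0.02,"grip":0},{"wx":0,"wy":0,"wz":-0.905,"tx":-0.45,"ty":-0.30,"tz":-0.02,"grip":0},{"wx":0,"wy":0,"wz":-0.905,"tx":-0.45,"ty":-0.30,"tz":-0.02,"grip":0},{"wx":0,"wy":0,"wz":-0.905,"tx":-0.45,"ty":-0.30,"tz":-0.02,"grip":0},{"wx":0,"wy":0,"wz":-0.905,"tx":-0.45,"ty":-0.30,"tz":-0.02,"grip":0},{"wx":0,"wy":0,"wz":-0.905,"tx":-0.45,"ty":-0.30,"tz":-0.02,"grip":0},{"wx":0,"wy":0,"wz":-0.905,"tx":-0.45,"ty":-0.30,"tz":-0.02,"grip":0},{"wx":0,"wy":0,"wz":-0.905,"tx":-0.45,"ty":-0.30,"tz":-0.02,"grip":0}]'
python3 -c "
from h import *
print(rel([0.513,0.211,0.25],down(np.radians(158))))"
```

```text
time: 1.92
ee_pos: [0.3574, 0.3798, 0.2431]
eef_rot: [-0.343, 0.939, 0.0, 0.0]
force: [0.5, 0.6, 0.1]
gripper_width: -0.0001
grasp_force: 0.0
(array([-0.0103, -0.2294, -0.0069]), array([-0.0001,  0.0004, -0.3102]))
```

```bash
python3 -m jog '[{"wx":0,"wy":0,"wz":-0.31,"tx":-0.01,"ty":-0.23,"tz":-0.007,"grip":0},{"wx":0,"wy":0,"wz":-0.31,"tx":-0.01,"ty":-0.23,"tz":-0.007,"grip":0},{"wx":0,"wy":0,"wz":-0.31,"tx":-0.01,"ty":-0.23,"tz":-0.007,"grip":0},{"wx":0,"wy":0,"wz":-0.31,"tx":-0.01,"ty":-0.23,"tz":-0.007,"grip":0},{"wx":0,"wy":0,"wz":-0.31,"tx":-0.01,"ty":-0.23,"tz":-0.007,"grip":0},{"wx":0,"wy":0,"wz":-0.31,"tx":-0.01,"ty":-0.23,"tz":-0.007,"grip":0},{"wx":0,"wy":0,"wz":-0.31,"tx":-0.01,"ty":-0.23,"tz":-0.007,"grip":0},{"wx":0,"wy":0,"wz":-0.31,"tx":-0.01,"ty":-0.23,"tz":-0.007,"grip":0}]'
cat > look.py <<'E'
from h import *
import sys,json
tag=sys.argv[1];cam=sys.argv[2];names=sys.argv[3].split(',')
s=bot.observe();cal(cam);im=pic(cam);cv2.imwrite(f'pics/{tag}.png',im[:,:,::-1])
try: db=json.load(open('rays.json'))
except Exception: db={}
for t in names:
    ms=viewer.mark_of(cam,t)
    print(t,[(round(m['confidence'],2),np.round(m['uv'],1).tolist()) for m in ms])
    if ms and ms[0]['confidence']>.4:
        o,d=ray(cam,ms[0]['uv']);db.setdefault(t,{})[tag]=(o.tolist(),d.tolist())
json.dump(db,open('rays.json','w'))
k=cal(cam);json.dump({a:np.array(b).tolist() for a,b in k.items()},open(f'pics/{tag}.json','w'))
for t in names:
    if t in db and len(db[t])>1: print(t,*tri([(np.array(o),np.array(d)) for o,d in db[t].values()]))
print(s['time'],s['ee_pos'],s['eef_rot'])
E
python3 look.py w1 wrist module,module_grip,cap_a_hinge,cap_a_top
python3 -c "
from h import *
a=np.radians(68.2);c=np.array([.513,.211]);u=np.array([np.cos(a),np.sin(a)]);v=np.array([-u[1],u[0]])
p=c+.04*u-.075*v
print(p,rel([p[0],p[1],0.18],down(np.radians(158.2))))"
```

```text
time: 2.58
ee_pos: [0.5125, 0.2094, 0.2498]
eef_rot: [-0.555, 0.832, 0.0, 0.0]
force: [-1.6, 0.9, 0.1]
gripper_width: 0.0004
grasp_force: 0.0
module [(0.84, [325.2, 169.3])]
module_grip [(0.48, [46.6, 86.8])]
cap_a_hinge [(0.87, [307.0, 220.6])]
cap_a_top [(0.73, [311.0, 225.1])]
2.5833 [0.5125 0.2094 0.2498] [-0.5551  0.8318  0.0001  0.0001]
[0.5975 0.2203] (array([-0.0407, -0.0777,  0.0697]), array([ 0.0003, -0.    , -0.0048]))
```

View pics/w1.png

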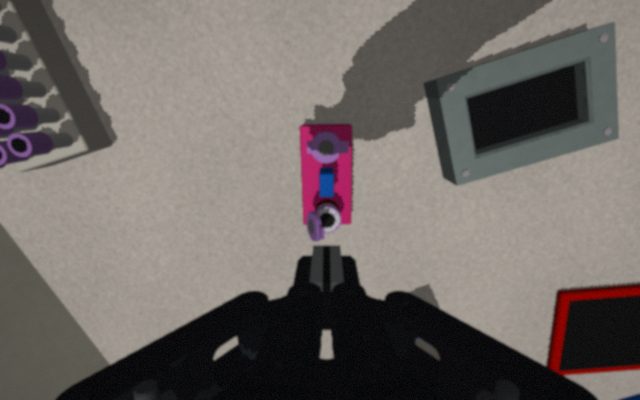

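The wrist view shows the module upright in the middle: shut cap at (326,147), fin at (327,182), open tube at (329,218). The open cap leans out on the left at (315,224). The reported grip mark at (46,87) is really the rack, so I drop it. Next is the approach side.

```bash
python3 -m jog '[{"wx":0,"wy":0,"wz":-0.005,"tx":-0.04,"ty":-0.08,"tz":0.06,"grip":0},{"wx":0,"wy":0,"wz":-0.005,"tx":-0.04,"ty":-0.08,"tz":0.06,"grip":0},{"wx":0,"wy":0,"wz":-0.005,"tx":-0.04,"ty":-0.08,"tz":0.06,"grip":0},{"wx":0,"wy":0,"wz":-0.005,"tx":-0.04,"ty":-0.08,"tz":0.06,"grip":0},{"wx":0,"wy":0,"wz":-0.005,"tx":-0.04,"ty":-0.08,"tz":0.06,"grip":0}]'
python3 - <<'E'
import json;d=json.load(open('rays.json'));d.pop('module_grip',0);json.dump(d,open('rays.json','w'))
E
python3 look.py w2 wrist module,module_grip,cap_a_hinge,cap_a_top
python3 - <<'E'
from h import *
im=cv2.imread('pics/w2.png');cv2.imwrite('pics/w2c.png',cv2.resize(im[40:340,300:640],(680,600)))
E
```

```text
time: 3.25
ee_pos: [0.5994, 0.2184, 0.1881]
eef_rot: [-0.561, 0.828, 0.001, -0.002]
force: [-0.6, -0.3, -0.3]
gripper_width: -0.0001
grasp_force: 0.0
module [(0.69, [399.4, 146.4])]
module_grip [(0.95, [412.0, 153.5]), (0.18, [399.2, 206.0])]
cap_a_hinge [(0.83, [389.7, 199.1])]
cap_a_top [(0.66, [395.9, 208.2]), (0.49, [411.5, 153.7])]
module [0.5142 0.2109 0.0019] [np.float64(0.0020981691361038036), np.float64(0.0020981691361038565)]
cap_a_hinge [0.5486 0.24   0.0732] [np.float64(0.0009740570937178673), np.float64(0.0009740570937178624)]
cap_a_top [0.5464 0.2471 0.0762] [np.float64(0.0005510793572288111), np.float64(0.000551079357228799)]
3.25 [0.5994 0.2184 0.1881] [-0.5606  0.8281  0.0007 -0.0016]
```

View pics/w2c.png

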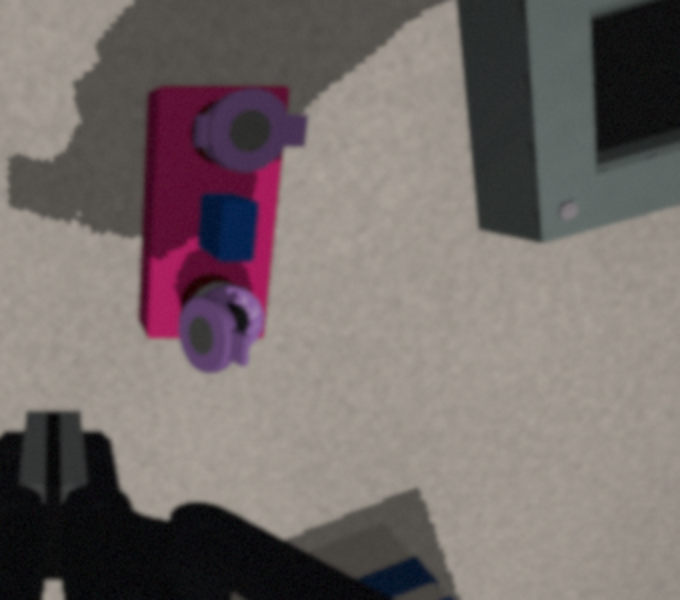

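The crop shows the open cap about upright: outer face centre at crop (202,336), i.e. full (401,208). The fin is at crop (230,228) and the shut cap at (245,130). Next I refine the module pose by fitting the base box to the pink mask, and solve the cap angle.

```bash
cat > fit.py <<'E'
from h import *
import json
from scipy.optimize import minimize
def load(tag,cam):
    im=cv2.imread(f'pics/{tag}.png')
    k=json.load(open(f'pics/{tag}.json')) if cam=='wrist' else cal(cam)
    return im,np.array(k['mtx']),np.array(k['R']),np.array(k['t'])
def pr(v,X):
    p=(v[1]@(v[2]@X.T+v[3][:,None])).T;return p[:,:2]/p[:,2:]
def frame(p,X,z0=0.):
    c,s=np.cos(p[2]),np.sin(p[2]);Y=X.copy();Y[:,0]=p[0]+c*X[:,0]-s*X[:,1];Y[:,1]=p[1]+s*X[:,0]+c*X[:,1];Y[:,2]+=z0;return Y
BOX=np.array([[a*.06,b*.03,z] for a in(-1,1) for b in(-1,1) for z in(0,.034)])
def pinkm(im): 
    h=cv2.cvtColor(im,cv2.COLOR_BGR2HSV);return (cv2.inRange(h,(150,110,40),(176,255,255))>0).astype(float)
def fit(views,p0,z0=0.):
    ms=[cv2.GaussianBlur(pinkm(v[0]),(0,0),.7) for v in views]
    def cost(p):
        c=0
        for v,m in zip(views,ms):
            h=cv2.convexHull(pr(v,frame(p,BOX,z0)).astype(np.float32)).reshape(-1,2)
            S=np.zeros(m.shape,np.uint8);cv2.fillConvexPoly(S,np.round(h*256).astype(np.int32),255,cv2.LINE_AA,8)
            x0,y0=np.maximum(h.min(0).astype(int)-15,0);x1,y1=h.max(0).astype(int)+15
            c+=np.abs(S[y0:y1,x0:x1]/255.-m[y0:y1,x0:x1]).sum()/np.sqrt(m[y0:y1,x0:x1].sum()+1)
        return c
    sx=np.array([p0]+[np.array(p0)+d for d in ([.006,0,0],[0,.006,0],[0,0,.06])])
    r=minimize(cost,p0,method='Nelder-Mead',options=dict(initial_simplex=sx,xatol=1e-4,fatol=1e-3));return r.x,r.fun
E
python3 - <<'E'
from fit import *
V={'w1':load('w1','wrist'),'w2':load('w2','wrist'),'top0':load('top0','top'),'scene0':load('scene0','scene')}
p0=[.513,.211,np.radians(68.2)]
for s in (['w1'],['w2'],['w1','w2'],['top0']): 
    r=fit([V[a] for a in s],p0);print(s,r[0],np.degrees(r[0][2]),r[1])
p,_=fit([V['w1'],V['w2']],p0)
print('fin top proj',pr(V['w2'],frame(p,np.array([[0,0,.074],[-.04,0,.0765],[.04,0,.07]]))))
for th in np.arange(1.0,2.01,.2):
    s,o=.018,.0065
    X=np.array([[.04,-.018+s*np.cos(th)-o*np.sin(th),.07+s*np.sin(th)+o*np.cos(th)],[.04,-.018+.041*np.cos(th)-o*np.sin(th),.07+.041*np.sin(th)+o*np.cos(th)]])
    print(round(th,1),*[pr(V[a],frame(p,X)).round(1).tolist() for a in('w1','w2','scene0')])
E
```

```text
['w1'] [0.5141 0.2131 1.2016] 68.84480869016333 40.106474170447434
['w2'] [0.5158 0.2125 1.1929] 68.3463796352502 57.27781505661025
['w1', 'w2'] [0.5145 0.2128 1.2136] 69.53402176492388 97.6319446229019
['top0'] [0.5133 0.2108 1.1974] 68.60598548372253 22.124161285863845
fin top proj [[418.9778 156.4135]
 [423.1838 105.708 ]
 [414.7361 201.3514]]
1.0 [[314.3, 226.8], [326.1, 233.6]] [[404.2, 208.3], [426.8, 215.7]] [[370.6, 167.0], [369.4, 160.2]]
1.2 [[310.6, 227.1], [318.1, 234.9]] [[399.7, 208.5], [417.3, 217.1]] [[371.1, 167.5], [370.5, 160.6]]
1.4 [[307.0, 227.1], [309.6, 235.5]] [[395.0, 208.5], [406.7, 217.7]] [[371.6, 168.1], [371.6, 161.5]]
1.6 [[303.6, 226.9], [301.3, 235.5]] [[390.2, 208.2], [395.5, 217.7]] [[372.0, 168.9], [372.7, 162.9]]
1.8 [[300.5, 226.4], [293.4, 234.9]] [[385.7, 207.7], [384.3, 216.9]] [[372.4, 169.8], [373.7, 164.6]]
2.0 [[297.9, 225.7], [286.5, 233.6]] [[381.6, 206.9], [373.9, 215.4]] [[372.8, 170.9], [374.6, 166.7]]
```

The cap angle is about 1.1–1.3 rad, so it leans slightly inward. Now working out the sweep path.

```bash
cat > path.py <<'E'
from h import *
import sys,json
p=json.loads(sys.argv[1]);a=np.radians(p[2]);u=np.array([np.cos(a),np.sin(a)]);v=np.array([-u[1],u[0]])
for x,y,z in json.loads(sys.argv[2]):
    q=np.array(p[:2])+u*x/1000+v*y/1000
    t,w=rel([q[0],q[1],z/1000],down(a+np.pi/2));print((x,y,z),'t',t.round(4),'w',w.round(4))
E
python3 path.py '[0.514,0.2122,68.7]' '[[40,-50,110],[40,-28,101],[40,-22,100],[40,-17.5,99],[40,-8,94],[40,-1,86],[40,2,78],[40,2,76]]'
```

```text
(40, -50, 110) t [-0.0029  0.0281  0.0812] w [-0.0009  0.0007 -0.006 ]
(40, -28, 101) t [-0.0027  0.0501  0.0902] w [-0.0009  0.0007 -0.006 ]
(40, -22, 100) t [-0.0027  0.0561  0.0912] w [-0.0009  0.0007 -0.006 ]
(40, -17.5, 99) t [-0.0026  0.0606  0.0922] w [-0.0009  0.0007 -0.006 ]
(40, -8, 94) t [-0.0025  0.0701  0.0972] w [-0.0009  0.0007 -0.006 ]
(40, -1, 86) t [-0.0025  0.0772  0.1051] w [-0.0009  0.0007 -0.006 ]
(40, 2, 78) t [-0.0024  0.0802  0.1131] w [-0.0009  0.0007 -0.006 ]
(40, 2, 76) t [-0.0024  0.0802  0.1151] w [-0.0009  0.0007 -0.006 ]
```

```bash
python3 -m jog '[{"wx":0,"wy":0,"wz":-0.006,"tx":-0.003,"ty":0.028,"tz":0.04,"grip":0},{"wx":0,"wy":0,"wz":-0.006,"tx":-0.003,"ty":0.028,"tz":0.081,"grip":0},{"wx":0,"wy":0,"wz":-0.006,"tx":-0.003,"ty":0.04,"tz":0.09,"grip":0},{"wx":0,"wy":0,"wz":-0.006,"tx":-0.003,"ty":0.048,"tz":0.09,"grip":0},{"wx":0,"wy":0,"wz":-0.006,"tx":-0.003,"ty":0.05,"tz":0.09,"grip":0},{"wx":0,"wy":0,"wz":-0.006,"tx":-0.003,"ty":0.05,"tz":0.09,"grip":0}]'
python3 path.py '[0.514,0.2122,68.7]' '[[40,-22,100],[40,-17.5,99],[40,-8,94],[40,-1,86],[40,2,78],[40,2,76]]'
```

```text
time: 4.0
ee_pos: [0.556, 0.2397, 0.102]
eef_rot: [-0.564, 0.826, -0.001, 0.002]
force: [0.7, -0.0, -0.1]
gripper_width: -0.0001
grasp_force: 0.0
(40, -22, 100) t [0.0009 0.0072 0.002 ] w [-0.0018  0.0014 -0.    ]
(40, -17.5, 99) t [0.0009 0.0117 0.003 ] w [-0.0018  0.0014 -0.    ]
(40, -8, 94) t [0.0009 0.0212 0.008 ] w [-0.0018  0.0014 -0.    ]
(40, -1, 86) t [0.0009 0.0282 0.016 ] w [-0.0018  0.0014 -0.    ]
(40, 2, 78) t [0.0009 0.0312 0.024 ] w [-0.0018  0.0014 -0.    ]
(40, 2, 76) t [0.0009 0.0312 0.026 ] w [-0.0018  0.0014 -0.    ]
```

```bash
python3 -m jog '[{"wx":0,"wy":0,"wz":0,"tx":0.001,"ty":0.004,"tz":0.001,"grip":0},{"wx":0,"wy":0,"wz":0,"tx":0.001,"ty":0.0075,"tz":0.002,"grip":0},{"wx":0,"wy":0,"wz":0,"tx":0.001,"ty":0.011,"tz":0.003,"grip":0},{"wx":0,"wy":0,"wz":0,"tx":0.001,"ty":0.0145,"tz":0.0045,"grip":0},{"wx":0,"wy":0,"wz":0,"tx":0.001,"ty":0.018,"tz":0.006,"grip":0},{"wx":0,"wy":0,"wz":0,"tx":0.001,"ty":0.0212,"tz":0.008,"grip":0},{"wx":0,"wy":0,"wz":0,"tx":0.001,"ty":0.0235,"tz":0.0105,"grip":0},{"wx":0,"wy":0,"wz":0,"tx":0.001,"ty":0.0255,"tz":0.013,"grip":0}]'
python3 path.py '[0.514,0.2122,68.7]' '[[40,-1,86],[40,1,82],[40,2,78],[40,2,76]]'
```

```text
time: 4.67
ee_pos: [0.5306, 0.2474, 0.0865]
eef_rot: [-0.564, 0.826, 0.0, -0.0]
force: [-0.7, 0.7, 0.5]
gripper_width: -0.0
grasp_force: 0.3
(40, -1, 86) t [-0.0011  0.0017  0.0005] w [ 0.0002 -0.0001 -0.0005]
(40, 1, 82) t [-0.0011  0.0037  0.0045] w [ 0.0002 -0.0001 -0.0005]
(40, 2, 78) t [-0.0011  0.0047  0.0085] w [ 0.0002 -0.0001 -0.0005]
(40, 2, 76) t [-0.0011  0.0047  0.0105] w [ 0.0002 -0.0001 -0.0005]
```

```bash
python3 look.py w3 wrist cap_a_top,cap_a_hinge; python3 - <<'E'
import cv2
im=cv2.imread('pics/w3.png');cv2.imwrite('pics/w3c.png',cv2.resize(im[40:340,200:480],(560,600)))
E
```

```text
cap_a_top [(0.78, [320.6, 263.2])]
cap_a_hinge [(0.78, [297.5, 249.4])]
cap_a_top [0.5439 0.2528 0.0662] [np.float64(0.0052368800553050515), np.float64(0.0018814771834421368), np.float64(0.007066338348313767)]
cap_a_hinge [0.5482 0.2423 0.068 ] [np.float64(0.0016692241165550457), np.float64(0.0013619124541977984), np.float64(0.001735804404718164)]
4.6667 [0.5306 0.2474 0.0865] [-0.5639  0.8258  0.0001 -0.0002]
```

View pics/w3c.png

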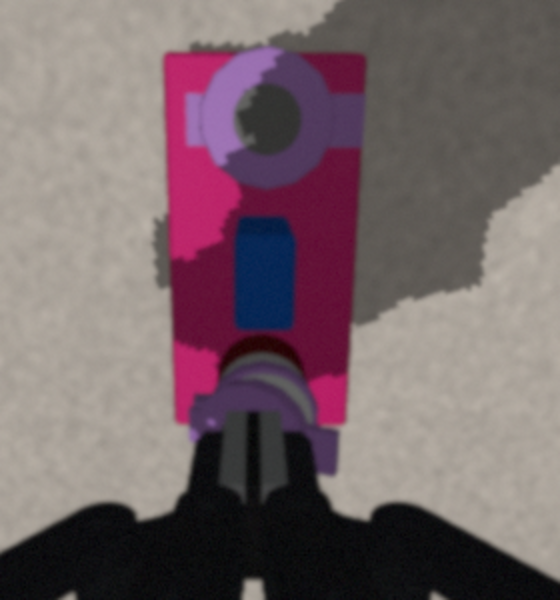

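The cap has folded most of the way: it now lies tilted over the tube at crop (255,410), under the fingertips, and the module stays straight. Pressing straight down.

```bash
python3 -m jog '[{"wx":0,"wy":0,"wz":0,"tx":-0.001,"ty":0.003,"tz":0.003,"grip":0},{"wx":0,"wy":0,"wz":0,"tx":-0.001,"ty":0.0047,"tz":0.006,"grip":0},{"wx":0,"wy":0,"wz":0,"tx":-0.001,"ty":0.0047,"tz":0.0085,"grip":0},{"wx":0,"wy":0,"wz":0,"tx":-0.001,"ty":0.0047,"tz":0.01,"grip":0},{"wx":0,"wy":0,"wz":0,"tx":-0.001,"ty":0.0047,"tz":0.01,"grip":0}]'
```

```text
time: 5.23
ee_pos: [0.5268, 0.2499, 0.0767]
eef_rot: [-0.564, 0.826, 0.0, -0.0]
force: [-0.1, 0.0, -0.1]
gripper_width: -0.0002
grasp_force: 0.0
```

```bash
python3 -m jog '[{"wx":0,"wy":0,"wz":0,"tx":0,"ty":0,"tz":0.0005,"grip":0},{"wx":0,"wy":0,"wz":0,"tx":0,"ty":0,"tz":0.001,"grip":0},{"wx":0,"wy":0,"wz":0,"tx":0,"ty":0,"tz":0.001,"grip":0}]'
```

```text
time: 5.48
ee_pos: [0.527, 0.2499, 0.0765]
eef_rot: [-0.564, 0.826, 0.0, -0.0]
force: [-1.5, -0.4, 5.5]
gripper_width: -0.0
grasp_force: 2.8
```

```bash
python3 -m jog '[{"wx":0,"wy":0,"wz":0,"tx":0,"ty":0,"tz":0.0005,"grip":0},{"wx":0,"wy":0,"wz":0,"tx":0,"ty":0,"tz":0.0005,"grip":0},{"wx":0,"wy":0,"wz":0,"tx":0,"ty":0,"tz":-0.03,"grip":0},{"wx":0,"wy":0,"wz":0,"tx":0,"ty":0,"tz":-0.06,"grip":20},{"wx":0,"wy":0,"wz":0,"tx":0,"ty":-0.01,"tz":-0.09,"grip":50},{"wx":0,"wy":0,"wz":0,"tx":0.02,"ty":-0.01,"tz":-0.10,"grip":50},{"wx":0,"wy":0,"wz":0,"tx":0.02,"ty":-0.01,"tz":-0.10,"grip":50}]'
python3 look.py w4 wrist module,cap_a_top,module_grip
python3 - <<'E'
from fit import *
v=load('w4','wrist');v3=load('w3','wrist')
for n,q in(('w4',[v]),('w3',[v3])):
    p,c=fit(q,[.514,.2122,np.radians(68.7)]);print(n,p,np.degrees(p[2]),c)
p,c=fit([v],[.514,.2122,np.radians(68.7)])
print(pr(v,frame(p,np.array([[0,0,.074],[-.04,0,.0765],[.04,0,.0765],[.06,.03,.034],[.06,-.03,.034],[-.06,.03,.034],[-.06,-.03,.034]]))))
im=v[0];cv2.imwrite('pics/w4c.png',cv2.resize(im[40:300,200:460],(600,600)))
E
```

```text
time: 6.07
ee_pos: [0.5311, 0.2267, 0.1796]
eef_rot: [-0.563, 0.826, -0.002, 0.003]
force: [0.1, -0.3, -0.7]
gripper_width: 0.0485
grasp_force: 0.0
module [(0.69, [336.5, 161.5])]
cap_a_top [(0.83, [336.4, 225.1])]
module_grip [(0.58, [341.0, 175.2])]
module [0.5144 0.2105 0.0027] [np.float64(0.0019369033409482549), np.float64(0.002275521255841362), np.float64(0.0004483327950570842)]
cap_a_top [0.5412 0.2534 0.0643] [np.float64(0.007915572700324282), np.float64(0.004117043524114375), np.float64(0.005051556440731219), np.float64(0.008422986177819872)]
module_grip [0.5136 0.2152 0.0472] [np.float64(0.0006097963539793315), np.float64(0.0006097963539793594)]
6.0667 [0.5311 0.2267 0.1796] [-0.5633  0.8263 -0.0015  0.0026]
w4 [0.5149 0.2124 1.1772] 67.44647097321939 54.087300073182114
w3 [0.5147 0.213  1.1877] 68.05088591226672 89.11731868256504
[[339.4676 178.8549]
 [341.2685 128.7631]
 [338.0343 225.7277]
 [366.2183 229.4788]
 [306.0219 228.228 ]
 [374.1229 102.9565]
 [306.0918 101.5475]]
```

View pics/w4c.png

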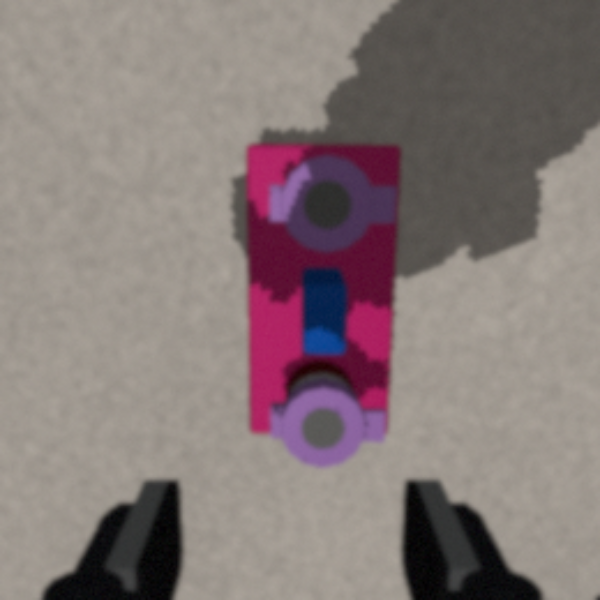

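Both caps look alike and shut: cap_a at crop (322,428) and cap_b at (327,204), where the model predicts shut caps. Module pose is about (0.5143, 0.2126, 68.2°). Next, grasp the fin.

```bash
python3 path.py '[0.5143,0.2126,68.2]' '[[0,0,120],[0,0,39.5]]'
```

```text
(0, 0, 120) t [0.019  0.0072 0.0543] w [ 0.0013 -0.0008  0.005 ]
(0, 0, 39.5) t [0.0189 0.0071 0.1348] w [ 0.0013 -0.0008  0.005 ]
```

```bash
python3 -m jog '[{"wx":0.001,"wy":-0.001,"wz":0.005,"tx":0.019,"ty":0.007,"tz":0.03,"grip":45},{"wx":0.001,"wy":-0.001,"wz":0.005,"tx":0.019,"ty":0.007,"tz":0.055,"grip":45},{"wx":0.001,"wy":-0.001,"wz":0.005,"tx":0.019,"ty":0.007,"tz":0.065,"grip":45},{"wx":0.001,"wy":-0.001,"wz":0.005,"tx":0.019,"ty":0.007,"tz":0.065,"grip":45}]'
python3 path.py '[0.5143,0.2126,68.2]' '[[0,0,39.5]]'
```

```text
time: 6.6
ee_pos: [0.512, 0.2119, 0.1065]
eef_rot: [-0.561, 0.828, 0.001, -0.003]
force: [-0.1, 0.7, -0.3]
gripper_width: 0.0446
grasp_force: 0.0
(0, 0, 39.5) t [-0.0017 -0.0022  0.0669] w [ 0.0034 -0.0022  0.0002]
```

```bash
python3 -m jog '[{"wx":0,"wy":0,"wz":0,"tx":0,"ty":0,"tz":0.02,"grip":45},{"wx":0,"wy":0,"wz":0,"tx":0,"ty":0,"tz":0.02,"grip":45},{"wx":0,"wy":0,"wz":0,"tx":0,"ty":0,"tz":0.02,"grip":45},{"wx":0,"wy":0,"wz":0,"tx":0,"ty":0,"tz":0.02,"grip":45}]'
python3 path.py '[0.5143,0.2126,68.2]' '[[0,0,39.5]]'
```

```text
time: 6.93
ee_pos: [0.5166, 0.2131, 0.0918]
eef_rot: [-0.561, 0.828, -0.0, 0.002]
force: [-0.1, 0.3, -0.2]
gripper_width: 0.045
grasp_force: 0.0
(0, 0, 39.5) t [0.0014 0.0021 0.0523] w [-0.0016  0.0015  0.0002]
```

```bash
python3 -m jog '[{"wx":0,"wy":0,"wz":0,"tx":0,"ty":0,"tz":0,"grip":45},{"wx":0,"wy":0,"wz":0,"tx":0,"ty":0,"tz":0,"grip":45}]'
python3 path.py '[0.5143,0.2126,68.2]' '[[0,0,39.5]]'
python3 -m jog '[{"wx":0,"wy":0,"wz":0,"tx":0,"ty":0,"tz":0,"grip":45},{"wx":0,"wy":0,"wz":0,"tx":0,"ty":0,"tz":0,"grip":45}]'
python3 path.py '[0.5143,0.2126,68.2]' '[[0,0,39.5]]'
```

```text
time: 7.1
ee_pos: [0.5167, 0.2129, 0.0921]
eef_rot: [-0.561, 0.828, -0.001, 0.002]
force: [-0.3, 0.1, 0.1]
gripper_width: 0.0451
grasp_force: 0.0
(0, 0, 39.5) t [0.0014 0.0023 0.0526] w [-0.0021  0.0019  0.0001]
time: 7.27
ee_pos: [0.5161, 0.2127, 0.0915]
eef_rot: [-0.561, 0.828, -0.0, 0.002]
force: [0.7, 0.4, -0.3]
gripper_width: 0.0449
grasp_force: 0.0
(0, 0, 39.5) t [0.0008 0.0018 0.052 ] w [-0.0016  0.0015 -0.0001]
```

```bash
python3 -m jog '[{"wx":-0.001,"wy":0.001,"wz":0,"tx":0.001,"ty":0.002,"tz":0.015,"grip":45},{"wx":-0.001,"wy":0.001,"wz":0,"tx":0.001,"ty":0.002,"tz":0.035,"grip":45},{"wx":-0.001,"wy":0.001,"wz":0,"tx":0.001,"ty":0.002,"tz":0.048,"grip":45},{"wx":-0.001,"wy":0.001,"wz":0,"tx":0.001,"ty":0.002,"tz":0.05,"grip":45},{"wx":-0.001,"wy":0.001,"wz":0,"tx":0.001,"ty":0.002,"tz":0.05,"grip":45}]'
python3 path.py '[0.5143,0.2126,68.2]' '[[0,0,39.5]]'
```

```text
time: 7.68
ee_pos: [0.5125, 0.2121, 0.04]
eef_rot: [-0.561, 0.828, 0.0, -0.001]
force: [1.0, 0.1, -0.0]
gripper_width: 0.0448
grasp_force: 0.0
(0, 0, 39.5) t [-0.0011 -0.0015  0.0005] w [ 0.0012 -0.0009 -0.    ]
```

```bash
python3 -m jog '[{"wx":0,"wy":0,"wz":0,"tx":0,"ty":-0.001,"tz":0,"grip":30},{"wx":0,"wy":0,"wz":0,"tx":0,"ty":-0.001,"tz":0,"grip":20},{"wx":0,"wy":0,"wz":0,"tx":0,"ty":-0.001,"tz":0,"grip":17},{"wx":0,"wy":0,"wz":0,"tx":0,"ty":-0.001,"tz":0,"grip":5},{"wx":0,"wy":0,"wz":0,"tx":0,"ty":-0.001,"tz":0,"grip":5},{"wx":0,"wy":0,"wz":0,"tx":0,"ty":-0.001,"tz":0,"grip":5}]'
```

```text
time: 8.18
ee_pos: [0.5149, 0.2126, 0.0419]
eef_rot: [-0.561, 0.828, 0.0, 0.001]
force: [-2.4, 1.4, 5.6]
gripper_width: 0.0149
grasp_force: 59.8
```

```bash
python3 -m jog '[{"wx":0,"wy":0,"wz":0,"tx":0,"ty":0,"tz":-0.01,"grip":5},{"wx":0,"wy":0,"wz":0,"tx":0,"ty":0,"tz":-0.03,"grip":5},{"wx":0,"wy":0,"wz":0,"tx":0,"ty":0,"tz":-0.06,"grip":5},{"wx":0,"wy":0,"wz":0,"tx":0,"ty":0,"tz":-0.09,"grip":5},{"wx":0,"wy":0,"wz":0,"tx":0,"ty":0,"tz":-0.11,"grip":5},{"wx":0,"wy":0,"wz":0,"tx":0,"ty":0,"tz":-0.12,"grip":5},{"wx":0,"wy":0,"wz":0,"tx":0,"ty":0,"tz":-0.12,"grip":5}]'
python3 path.py '[0.552,-0.177,2.8]' '[[0,0,160]]'
```

```text
time: 8.77
ee_pos: [0.5163, 0.2123, 0.1635]
eef_rot: [-0.561, 0.828, -0.001, 0.002]
force: [0.8, -1.7, -3.8]
gripper_width: 0.0152
grasp_force: 59.1
(0, 0, 160) t [ 0.3482 -0.1778  0.0033] w [-0.0014  0.0031  0.7266]
```

```bash
python3 path.py '[0.50,0.0,2.8]' '[[0,0,190]]'; python3 - <<'E'
from h import *
E
python3 -m jog '[{"wx":0,"wy":0,"wz":0.727,"tx":0.18,"ty":-0.10,"tz":-0.025,"grip":5},{"wx":0,"wy":0,"wz":0.727,"tx":0.18,"ty":-0.10,"tz":-0.025,"grip":5},{"wx":0,"wy":0,"wz":0.727,"tx":0.18,"ty":-0.10,"tz":-0.025,"grip":5},{"wx":0,"wy":0,"wz":0.727,"tx":0.18,"ty":-0.10,"tz":-0.025,"grip":5},{"wx":0,"wy":0,"wz":0.727,"tx":0.18,"ty":-0.10,"tz":-0.025,"grip":5},{"wx":0,"wy":0,"wz":0.727,"tx":0.18,"ty":-0.10,"tz":-0.025,"grip":5},{"wx":0,"wy":0,"wz":0.727,"tx":0.18,"ty":-0.10,"tz":-0.025,"grip":5},{"wx":0,"wy":0,"wz":0.727,"tx":0.18,"ty":-0.10,"tz":-0.025,"grip":5}]'
python3 path.py '[0.50,0.0,2.8]' '[[0,0,190]]'
```

```text
(0, 0, 190) t [ 0.2031 -0.0639 -0.0268] w [-0.0014  0.0031  0.7266]
time: 9.43
ee_pos: [0.5389, 0.0065, 0.1833]
eef_rot: [-0.091, 0.996, 0.0, -0.002]
force: [0.4, -0.2, -4.6]
gripper_width: 0.0149
grasp_force: 60.0
(0, 0, 190) t [ 0.0394  0.0006 -0.0066] w [ 0.0005 -0.0028  0.0845]
```

```bash
python3 -m jog '[{"wx":0,"wy":0,"wz":0.085,"tx":0.04,"ty":-0.01,"tz":-0.007,"grip":5},{"wx":0,"wy":0,"wz":0.085,"tx":0.04,"ty":-0.01,"tz":-0.007,"grip":5},{"wx":0,"wy":0,"wz":0.085,"tx":0.04,"ty":-0.01,"tz":-0.007,"grip":5},{"wx":0,"wy":0,"wz":0.085,"tx":0.04,"ty":-0.01,"tz":-0.007,"grip":5},{"wx":0,"wy":0,"wz":0.085,"tx":0.04,"ty":-0.01,"tz":-0.007,"grip":5}]'
python3 look.py w5 wrist dock,dock_seat,module_grip
```

```text
time: 9.85
ee_pos: [0.503, -0.0095, 0.1918]
eef_rot: [-0.029, 1.0, 0.0, -0.0]
force: [-0.6, 0.5, -3.5]
gripper_width: 0.0154
grasp_force: 60.4
dock [(0.89, [177.8, 214.9])]
dock_seat [(0.83, [169.7, 215.8])]
module_grip [(0.75, [323.6, 279.6])]
module_grip [0.5178 0.1088 0.2461] [np.float64(0.06990231935829289), np.float64(0.06405733776738981), np.float64(0.12398831523177588)]
9.85 [ 0.503  -0.0095  0.1918] [-0.0287  0.9996  0.0001 -0.0005]
```

View pics/w5.png

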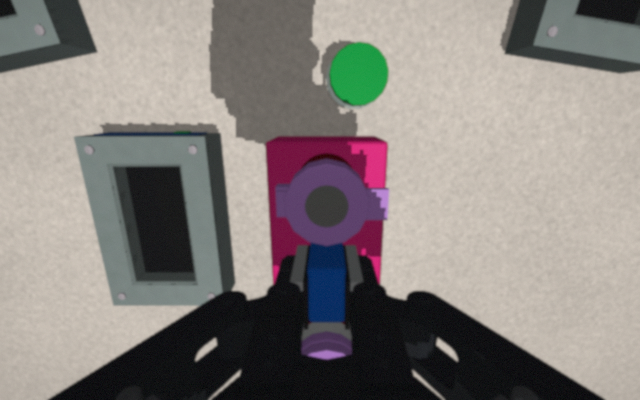

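The wrist view shows the held module upright: base top edge at row 138, cap_b at (326,206). The dock on the left is fully visible, with screws at (88,149), (192,149), (122,296), (211,296) and its recess at (160,222). Next I fit the dock and the module in hand.

```bash
cat > dock.py <<'E'
from fit import *
def rect(a,b,z): return np.array([[-a,-b,z],[a,-b,z],[a,b,z],[-a,b,z]])
def dockmask(im):
    f=im.astype(float);b=cv2.GaussianBlur(f,(0,0),.8);B,G,R=b[...,0],b[...,1],b[...,2]
    return ((G>R*1.08)&(B>R*1.0)&(G>75)).astype(float)
def fitdock(views,p0):
    ms=[v[4] for v in views]
    def cost(p):
        c=0
        for v,m in zip(views,ms):
            S=np.zeros(m.shape,np.uint8)
            h=pr(v,frame(p,rect(.09,.06,.045)));cv2.fillConvexPoly(S,np.round(h*256).astype(np.int32),255,cv2.LINE_AA,8)
            r=pr(v,frame(p,rect(.065,.035,.045)));cv2.fillConvexPoly(S,np.round(r*256).astype(np.int32),0,cv2.LINE_AA,8)
            x0,y0=np.maximum(h.min(0).astype(int)-12,0);x1,y1=h.max(0).astype(int)+12
            c+=np.abs(S[y0:y1,x0:x1]/255.-m[y0:y1,x0:x1]).sum()/np.sqrt(m[y0:y1,x0:x1].sum()+1)
        return c
    sx=np.array([p0]+[np.array(p0)+d for d in ([.006,0,0],[0,.006,0],[0,0,.06])])
    r=minimize(cost,p0,method='Nelder-Mead',options=dict(initial_simplex=sx,xatol=5e-5,fatol=1e-3));return r.x,r.fun
E
python3 - <<'E'
from dock import *
v=list(load('w5','wrist'));im=v[0]
for q in [(100,220),(195,240),(150,150),(222,220),(50,250),(160,220),(122,220),(160,275)]: print(q,im[q[1],q[0]])
print([atz.__name__])
k=v
def az(uv,z):
    R,t=v[2],v[3];o=-R.T@t;d=R.T@np.linalg.solve(v[1],[uv[0],uv[1],1]);return (o+d*(z-o[2])/d[2])
for uv in [(88,149),(192,149),(122,296),(211,296)]: print('screw',az(uv,.045))
print('cap_b',az((326,206),.150+.0765),'edge',az((268,138),.184),az((386,138),.184))
E
```

```text
(100, 220) [127 131 119]
(195, 240) [130 134 122]
(150, 150) [131 133 123]
(222, 220) [56 57 52]
(50, 250) [177 186 196]
(160, 220) [27 26 26]
(122, 220) [105 107  99]
(160, 275) [56 59 53]
['atz']
screw [ 0.4775 -0.2319  0.045 ]
screw [ 0.4719 -0.1357  0.045 ]
screw [ 0.634  -0.2217  0.045 ]
screw [ 0.6284 -0.1262  0.045 ]
cap_b [ 0.4625 -0.0119  0.2265] edge [ 0.4437 -0.0406  0.184 ] [0.4405 0.0154 0.184 ]
```

```bash
python3 - <<'E'
from dock import *
def mk(im):
    f=cv2.GaussianBlur(im,(0,0),.6).astype(float);B,G,R=f[...,0],f[...,1],f[...,2]
    return ((G>R*1.05)&(G>85)&(B>R)).astype(float)
v=list(load('w5','wrist'));v.append(mk(v[0]))
p,c=fitdock([v],[.553,-.179,.061]);print(p,np.degrees(p[2]),c)
E
python3 path.py '[0.553,-0.179,3.5]' '[[0,0,160],[0,0,110]]'
```

```text
[ 0.553  -0.1776  0.0562] 3.2212557122368692 22.822963718978524
(0, 0, 160) t [-0.0397 -0.1721  0.0326] w [-0.     -0.     -0.0023]
(0, 0, 110) t [-0.0397 -0.1721  0.0826] w [-0.     -0.     -0.0023]
```

```bash
python3 -m jog '[{"wx":0,"wy":0,"wz":-0.001,"tx":-0.04,"ty":-0.171,"tz":0.03,"grip":5},{"wx":0,"wy":0,"wz":-0.001,"tx":-0.04,"ty":-0.171,"tz":0.03,"grip":5},{"wx":0,"wy":0,"wz":-0.001,"tx":-0.04,"ty":-0.171,"tz":0.03,"grip":5},{"wx":0,"wy":0,"wz":-0.001,"tx":-0.04,"ty":-0.171,"tz":0.03,"grip":5},{"wx":0,"wy":0,"wz":-0.001,"tx":-0.04,"ty":-0.171,"tz":0.03,"grip":5},{"wx":0,"wy":0,"wz":-0.001,"tx":-0.04,"ty":-0.171,"tz":0.03,"grip":5},{"wx":0,"wy":0,"wz":-0.001,"tx":-0.04,"ty":-0.171,"tz":0.06,"grip":5},{"wx":0,"wy":0,"wz":-0.001,"tx":-0.04,"ty":-0.171,"tz":0.07,"grip":5}]'
python3 -m jog '[{"wx":0,"wy":0,"wz":0,"tx":0,"ty":0,"tz":0,"grip":5},{"wx":0,"wy":0,"wz":0,"tx":0,"ty":0,"tz":0.01,"grip":5},{"wx":0,"wy":0,"wz":0,"tx":0,"ty":0,"tz":0.01,"grip":5},{"wx":0,"wy":0,"wz":0,"tx":0,"ty":0,"tz":0.01,"grip":5},{"wx":0,"wy":0,"wz":0,"tx":0,"ty":0,"tz":0.01,"grip":5}]'
python3 path.py '[0.553,-0.1783,3.4]' '[[0.8,0,110],[0.8,0,95]]'
python3 look.py w6 wrist dock_seat; cp pics/w6.png pics/w6v.png
```

```text
time: 10.72
ee_pos: [0.5516, -0.1771, 0.1205]
eef_rot: [-0.029, 1.0, 0.001, -0.001]
force: [-1.9, 0.6, -5.3]
gripper_width: 0.0149
grasp_force: 61.3
time: 11.13
ee_pos: [0.5533, -0.1779, 0.1137]
eef_rot: [-0.029, 1.0, -0.0, 0.001]
force: [-0.8, -0.3, -3.5]
gripper_width: 0.015
grasp_force: 61.2
(0.8, 0, 110) t [-0.0004 -0.0003  0.0037] w [-0.0004  0.0008 -0.0002]
(0.8, 0, 95) t [-0.0004 -0.0003  0.0187] w [-0.0004  0.0008 -0.0002]
dock_seat []
11.1333 [ 0.5533 -0.1779  0.1137] [-0.0295  0.9996 -0.0003  0.0007]
```

View pics/w6v.png

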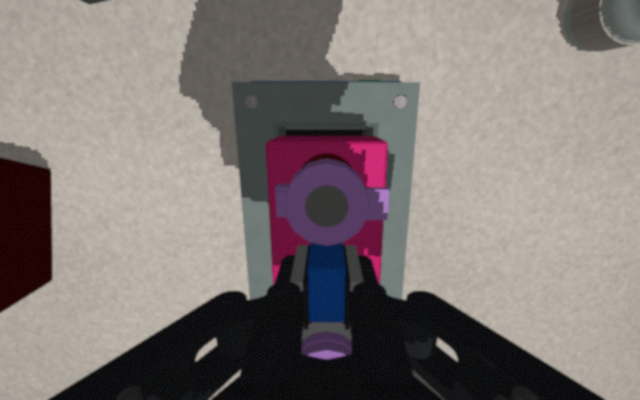

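The view shows the module over the chosen dock: screws at (251,101) and (400,101), module edges at columns 267 and 387, recess front rim at row 129. It is nearly centred. Now the numbers.

```bash
python3 - <<'E'
from dock import *
v=load('w6','wrist')
def az(uv,z):
    R,t=v[2],v[3];o=-R.T@t;d=R.T@np.linalg.solve(v[1],[uv[0],uv[1],1]);return (o+d*(z-o[2])/d[2])[:2]
S=[np.array([.4775,-.2319]),np.array([.4719,-.1357])]
A,B=az((251.3,101.3),.045),az((399.8,101.3),.045);print('screws',A,B)
d=B-A;print('yaw',np.degrees(np.arctan2(-d[0],d[1])))
a=np.arctan2(-d[0],d[1]);u=np.array([np.cos(a),np.sin(a)]);dock=(A+B)/2+u*.0783;print('dock c',dock)
z0=.1137-.0419
cb=az((326.5,206),z0+.0765);e1,e2=az((267.5,138.5),z0+.034),az((387,138.5),z0+.034)
print('mod from cap',cb+.04*u,'from edge',(e1+e2)/2+.06*u,'yaw',np.degrees(np.arctan2(-(e2-e1)[0],(e2-e1)[1])),np.linalg.norm(e2-e1))
# recess front rim
r=az((326,129),.045);print('outer front edge',az((326,82),.045),'recess',r)
E
```

```text
screws [ 0.4777 -0.2309] [ 0.472  -0.1352]
yaw 3.3898712024680124
dock c [ 0.553  -0.1784]
mod from cap [ 0.5527 -0.1778] from edge [ 0.5525 -0.1774] yaw 3.397377829767103 0.056831081549353644
outer front edge [ 0.4632 -0.1834] recess [ 0.4923 -0.1817]
```

```bash
python3 -m jog '[{"wx":0,"wy":0.0005,"wz":0,"tx":-0.0005,"ty":-0.0006,"tz":0.01,"grip":5},{"wx":0,"wy":0.0005,"wz":0,"tx":-0.0005,"ty":-0.0006,"tz":0.02,"grip":5},{"wx":0,"wy":0.0005,"wz":0,"tx":-0.0005,"ty":-0.0006,"tz":0.022,"grip":5},{"wx":0,"wy":0.0005,"wz":0,"tx":-0.0005,"ty":-0.0006,"tz":0.022,"grip":5}]'
python3 path.py '[0.553,-0.1783,3.4]' '[[0.6,-0.3,90],[0.6,-0.3,73]]'
```

```text
time: 11.57
ee_pos: [0.5516, -0.178, 0.0888]
eef_rot: [-0.029, 1.0, 0.001, -0.002]
force: [0.7, -0.3, -3.9]
gripper_width: 0.0151
grasp_force: 61.2
(0.6, -0.3, 90) t [-0.002  -0.0007 -0.0012] w [ 0.0012 -0.0028 -0.0007]
(0.6, -0.3, 73) t [-0.0021 -0.0007  0.0158] w [ 0.0012 -0.0028 -0.0007]
```

```bash
python3 -m jog '[{"wx":0,"wy":0,"wz":0,"tx":-0.001,"ty":-0.0005,"tz":0.003,"grip":5},{"wx":0,"wy":0,"wz":0,"tx":-0.001,"ty":-0.0005,"tz":0.006,"grip":5},{"wx":0,"wy":0,"wz":0,"tx":-0.001,"ty":-0.0005,"tz":0.009,"grip":5}]'
python3 -m jog '[{"wx":0,"wy":0,"wz":0,"tx":0,"ty":0,"tz":0.0015,"grip":5},{"wx":0,"wy":0,"wz":0,"tx":0,"ty":0,"tz":0.003,"grip":5}]'
python3 path.py '[0.553,-0.1783,3.4]' '[[0.6,-0.3,73]]'
```

```text
time: 11.82
ee_pos: [0.5535, -0.1797, 0.0842]
eef_rot: [-0.029, 1.0, -0.001, -0.001]
force: [-15.1, -0.2, 23.4]
gripper_width: 0.015
grasp_force: 65.6
time: 11.98
ee_pos: [0.5525, -0.1798, 0.0827]
eef_rot: [-0.029, 1.0, -0.001, -0.002]
force: [-18.2, 0.7, 25.5]
gripper_width: 0.0153
grasp_force: 66.4
(0.6, -0.3, 73) t [-0.0012  0.0011  0.0097] w [-0.0012 -0.0027 -0.0008]
```

The module's +x edge is riding on the chamfer (force −x and up), so I back off a little and shift it toward −x.

```bash
python3 -m jog '[{"wx":0,"wy":0,"wz":0,"tx":0.001,"ty":0,"tz":-0.004,"grip":5},{"wx":0,"wy":0,"wz":0,"tx":0.003,"ty":0.0005,"tz":-0.004,"grip":5},{"wx":0,"wy":0,"wz":0,"tx":0.003,"ty":0.0005,"tz":-0.004,"grip":5}]'
python3 path.py '[0.553,-0.1783,3.4]' '[[0.6,-0.3,73]]'
python3 look.py w7 wrist dock,module_grip
```

```text
time: 12.23
ee_pos: [0.5514, -0.1789, 0.083]
eef_rot: [-0.029, 1.0, -0.0, 0.0]
force: [-0.2, 0.6, -4.8]
gripper_width: 0.0151
grasp_force: 62.2
(0.6, -0.3, 73) t [-0.0022  0.0002  0.01  ] w [-0.0002  0.     -0.0007]
dock [(0.29, [326.3, 278.1])]
module_grip [(0.72, [322.3, 276.9])]
module_grip [0.5011 0.0307 0.276 ] [np.float64(0.14280779987474412), np.float64(0.1329202643056002), np.float64(0.05357290117340609), np.float64(0.21938587282547112)]
12.2333 [ 0.5514 -0.1789  0.083 ] [-0.0291  0.9996 -0.0001  0.    ]
```

```bash
python3 -m jog '[{"wx":0,"wy":0,"wz":0,"tx":0,"ty":0,"tz":0.0015,"grip":5},{"wx":0,"wy":0,"wz":0,"tx":0,"ty":0,"tz":0.003,"grip":5},{"wx":0,"wy":0,"wz":0,"tx":0,"ty":0,"tz":0.0045,"grip":5}]'
```

```text
time: 12.63
ee_pos: [0.5511, -0.1787, 0.0777]
eef_rot: [-0.029, 1.0, 0.0, -0.001]
force: [0.7, -0.1, -4.6]
gripper_width: 0.0151
grasp_force: 62.2
```

Free of contact at a base height of about 36 mm, so it is inside the recess. Continuing down to the plate.

```bash
python3 -m jog '[{"wx":0,"wy":0,"wz":0,"tx":0,"ty":0,"tz":0.0015,"grip":5},{"wx":0,"wy":0,"wz":0,"tx":0,"ty":0,"tz":0.003,"grip":5},{"wx":0,"wy":0,"wz":0,"tx":0,"ty":0,"tz":0.0045,"grip":5}]'
python3 -m jog '[{"wx":0,"wy":0,"wz":0,"tx":0,"ty":0,"tz":0.0015,"grip":5},{"wx":0,"wy":0,"wz":0,"tx":0,"ty":0,"tz":0.003,"grip":5}]'
```

```text
time: 12.88
ee_pos: [0.5512, -0.1787, 0.0735]
eef_rot: [-0.029, 1.0, 0.0, -0.0]
force: [0.4, 1.6, -2.6]
gripper_width: 0.0152
grasp_force: 62.4
time: 13.05
ee_pos: [0.5519, -0.1788, 0.0723]
eef_rot: [-0.029, 1.0, -0.0, 0.0]
force: [-0.2, 1.5, 7.6]
gripper_width: 0.0152
grasp_force: 63.9
```

```bash
python3 -m jog '[{"wx":0,"wy":0,"wz":0,"tx":0,"ty":0,"tz":0.0015,"grip":5},{"wx":0,"wy":0,"wz":0,"tx":0,"ty":0,"tz":0.003,"grip":5},{"wx":0,"wy":0,"wz":0,"tx":0,"ty":0,"tz":0.0045,"grip":5}]'
```

```text
time: 13.3
ee_pos: [0.5525, -0.1788, 0.0686]
eef_rot: [-0.029, 1.0, -0.0, 0.001]
force: [-1.8, 2.6, 8.4]
gripper_width: 0.0151
grasp_force: 64.0
```

Plate moving smoothly at about 12 N. Continuing.

```bash
python3 -m jog '[{"wx":0,"wy":0,"wz":0,"tx":0,"ty":-0.0003,"tz":0.0015,"grip":5},{"wx":0,"wy":0,"wz":0,"tx":0,"ty":-0.0003,"tz":0.003,"grip":5},{"wx":0,"wy":0,"wz":0,"tx":0,"ty":-0.0003,"tz":0.0045,"grip":5},{"wx":0,"wy":0,"wz":0,"tx":0,"ty":-0.0003,"tz":0.006,"grip":5},{"wx":0,"wy":0,"wz":0,"tx":0,"ty":-0.0003,"tz":0.0075,"grip":5}]'
python3 -m jog '[{"wx":0,"wy":0,"wz":0,"tx":0,"ty":0,"tz":0.0015,"grip":5},{"wx":0,"wy":0,"wz":0,"tx":0,"ty":0,"tz":0.003,"grip":5},{"wx":0,"wy":0,"wz":0,"tx":0,"ty":0,"tz":0.0045,"grip":5}]'
```

```text
time: 13.72
ee_pos: [0.5524, -0.1789, 0.0611]
eef_rot: [-0.029, 1.0, 0.0, 0.001]
force: [-2.1, 2.4, 8.4]
gripper_width: 0.0153
grasp_force: 64.0
time: 13.97
ee_pos: [0.5524, -0.1789, 0.0565]
eef_rot: [-0.029, 1.0, 0.0, 0.001]
force: [-1.0, 2.8, 8.6]
gripper_width: 0.0149
grasp_force: 64.0
```

```bash
python3 -m jog '[{"wx":0,"wy":0,"wz":0,"tx":0,"ty":0,"tz":0.001,"grip":5},{"wx":0,"wy":0,"wz":0,"tx":0,"ty":0,"tz":0.002,"grip":5},{"wx":0,"wy":0,"wz":0,"tx":0,"ty":0,"tz":0.003,"grip":5}]'
python3 -m jog '[{"wx":0,"wy":0,"wz":0,"tx":0,"ty":0,"tz":0.0007,"grip":5},{"wx":0,"wy":0,"wz":0,"tx":0,"ty":0,"tz":0.0014,"grip":5}]'
```

```text
time: 14.22
ee_pos: [0.5534, -0.1789, 0.0539]
eef_rot: [-0.029, 1.0, 0.0, 0.002]
force: [2.1, 2.8, 7.9]
gripper_width: 0.0148
grasp_force: 64.2
time: 14.38
ee_pos: [0.5544, -0.179, 0.0531]
eef_rot: [-0.029, 1.0, 0.0, 0.003]
force: [1.6, 3.8, 9.7]
gripper_width: 0.0152
grasp_force: 64.4
```

```bash
python3 -m jog '[{"wx":0,"wy":0,"wz":0,"tx":0,"ty":0,"tz":0.0007,"grip":5},{"wx":0,"wy":0,"wz":0,"tx":0,"ty":0,"tz":0.0014,"grip":5}]'
python3 -m jog '[{"wx":0,"wy":0,"wz":0,"tx":0,"ty":0,"tz":0.0007,"grip":5},{"wx":0,"wy":0,"wz":0,"tx":0,"ty":0,"tz":0.0014,"grip":5}]'
```

```text
time: 14.55
ee_pos: [0.5549, -0.179, 0.0525]
eef_rot: [-0.029, 1.0, 0.0, 0.003]
force: [-0.5, 5.3, 17.8]
gripper_width: 0.0152
grasp_force: 65.5
time: 14.72
ee_pos: [0.5551, -0.179, 0.0524]
eef_rot: [-0.03, 1.0, 0.0, 0.003]
force: [-2.7, 6.9, 24.6]
gripper_width: 0.015
grasp_force: 66.9
```

The module is bottomed out: z stopped at 52.4 mm while the force climbed to about 28 N. I unload, release, rise, then press on the fin top with shut fingers to level it and check the height.

```bash
python3 -m jog '[{"wx":0,"wy":0,"wz":0,"tx":0,"ty":0,"tz":-0.002,"grip":5},{"wx":0,"wy":0,"wz":0,"tx":0,"ty":0,"tz":-0.002,"grip":5},{"wx":0,"wy":0,"wz":0,"tx":0,"ty":0,"tz":-0.002,"grip":20},{"wx":0,"wy":0,"wz":0,"tx":0,"ty":0,"tz":-0.002,"grip":35},{"wx":0,"wy":0,"wz":0,"tx":0,"ty":0,"tz":-0.002,"grip":40},{"wx":0,"wy":0,"wz":0,"tx":0,"ty":0,"tz":-0.002,"grip":40}]'
python3 -m jog '[{"wx":0,"wy":0,"wz":0,"tx":0,"ty":0,"tz":-0.02,"grip":40},{"wx":0,"wy":0,"wz":0,"tx":0,"ty":0,"tz":-0.05,"grip":40},{"wx":0,"wy":0,"wz":0,"tx":0,"ty":0,"tz":-0.07,"grip":40},{"wx":0,"wy":0,"wz":0,"tx":0.004,"ty":0,"tz":-0.08,"grip":0},{"wx":0,"wy":0,"wz":0,"tx":0.004,"ty":0,"tz":-0.08,"grip":0},{"wx":0,"wy":0,"wz":0,"tx":0.004,"ty":0,"tz":-0.08,"grip":0},{"wx":0,"wy":0,"wz":0,"tx":0.004,"ty":0,"tz":-0.08,"grip":0}]'
python3 path.py '[0.553,-0.1783,3.4]' '[[0,0,87]]'
python3 look.py w8 wrist module_grip,cap_a_top
python3 - <<'E'
import cv2
im=cv2.imread('pics/w8.png');cv2.imwrite('pics/w8c.png',cv2.resize(im[40:300,200:460],(600,600)))
E
```

```text
time: 15.22
ee_pos: [0.5508, -0.1792, 0.0487]
eef_rot: [-0.029, 1.0, -0.0, -0.001]
force: [-0.7, -0.0, -0.2]
gripper_width: 0.0399
grasp_force: 0.0
time: 15.8
ee_pos: [0.546, -0.1788, 0.1274]
eef_rot: [-0.029, 1.0, 0.001, -0.002]
force: [0.3, 0.1, 0.1]
gripper_width: -0.0002
grasp_force: 0.0
(0, 0, 87) t [-0.0072  0.0001  0.0404] w [ 0.0009 -0.0021 -0.0008]
module_grip [(0.73, [321.8, 234.2])]
cap_a_top []
module_grip [ 0.4882 -0.0154  0.3031] [np.float64(0.18639481023797902), np.float64(0.17284372190208355), np.float64(0.03550904123021071), np.float64(0.17585876489244848), np.float64(0.1704263946144792)]
cap_a_top [0.5412 0.2534 0.0643] [np.float64(0.007915572700324282), np.float64(0.004117043524114375), np.float64(0.005051556440731219), np.float64(0.008422986177819872)]
15.8 [ 0.546  -0.1788  0.1274] [-0.0291  0.9996  0.0006 -0.0017]
```

View pics/w8c.png

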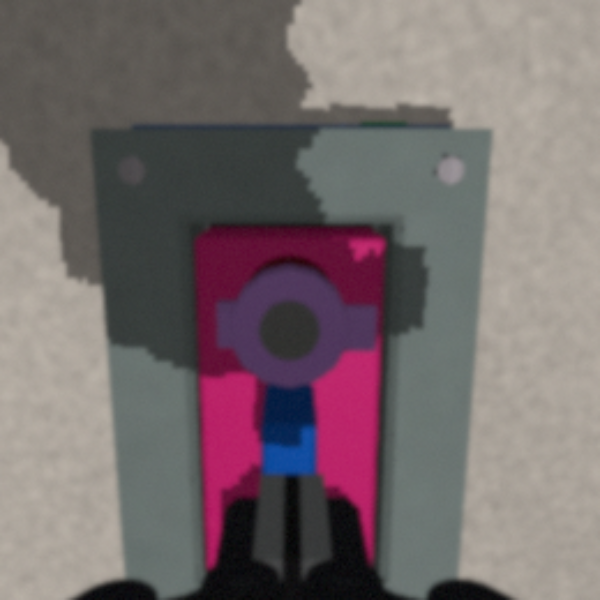

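The module sits in the recess with an even pink border, level with the rim: base edge at crop row 230, cap_b at (290,328), fin at (289,430). Now the press on the fin top.

```bash
python3 -m jog '[{"wx":0,"wy":-0.001,"wz":0,"tx":-0.006,"ty":0,"tz":0.02,"grip":0},{"wx":0,"wy":-0.001,"wz":0,"tx":-0.006,"ty":0,"tz":0.035,"grip":0},{"wx":0,"wy":-0.001,"wz":0,"tx":-0.006,"ty":0,"tz":0.037,"grip":0},{"wx":0,"wy":-0.001,"wz":0,"tx":-0.006,"ty":0,"tz":0.037,"grip":0}]'
python3 -m jog '[{"wx":0,"wy":0,"wz":0,"tx":0,"ty":0,"tz":0.0015,"grip":0},{"wx":0,"wy":0,"wz":0,"tx":0,"ty":0,"tz":0.003,"grip":0},{"wx":0,"wy":0,"wz":0,"tx":0,"ty":0,"tz":0.0045,"grip":0}]'
```

```text
time: 16.28
ee_pos: [0.5515, -0.1781, 0.0901]
eef_rot: [-0.029, 1.0, 0.001, -0.002]
force: [-0.1, 0.2, 0.5]
gripper_width: -0.0
grasp_force: 0.0
time: 16.53
ee_pos: [0.554, -0.1793, 0.0884]
eef_rot: [-0.029, 1.0, -0.0, 0.001]
force: [-0.5, -0.6, -0.3]
gripper_width: 0.0001
grasp_force: 0.0
```

```bash
python3 -m jog '[{"wx":0,"wy":0,"wz":0,"tx":0.001,"ty":0,"tz":0.001,"grip":0},{"wx":0,"wy":0,"wz":0,"tx":0.001,"ty":0,"tz":0.002,"grip":0},{"wx":0,"wy":0,"wz":0,"tx":0.001,"ty":0,"tz":0.002,"grip":0}]'
python3 -m jog '[{"wx":0,"wy":0,"wz":0,"tx":0,"ty":0,"tz":0.001,"grip":0},{"wx":0,"wy":0,"wz":0,"tx":0,"ty":0,"tz":0.002,"grip":0},{"wx":0,"wy":0,"wz":0,"tx":0,"ty":0,"tz":0.002,"grip":0}]'
```

```text
time: 16.78
ee_pos: [0.5522, -0.179, 0.0857]
eef_rot: [-0.029, 1.0, -0.0, 0.0]
force: [-0.6, 0.1, -0.4]
gripper_width: -0.0001
grasp_force: 0.0
time: 17.03
ee_pos: [0.5526, -0.1792, 0.085]
eef_rot: [-0.029, 1.0, -0.0, 0.001]
force: [-2.8, 1.0, 7.1]
gripper_width: 0.0002
grasp_force: 3.5
```

```bash
python3 -m jog '[{"wx":0,"wy":0,"wz":0,"tx":0,"ty":0,"tz":0.001,"grip":0},{"wx":0,"wy":0,"wz":0,"tx":0,"ty":0,"tz":0.002,"grip":0},{"wx":0,"wy":0,"wz":0,"tx":0,"ty":0,"tz":0.002,"grip":0}]'
python3 -m jog '[{"wx":0,"wy":0,"wz":0,"tx":0,"ty":0,"tz":0.001,"grip":0},{"wx":0,"wy":0,"wz":0,"tx":0,"ty":0,"tz":0.0015,"grip":0},{"wx":0,"wy":0,"wz":0,"tx":0,"ty":0,"tz":0.0015,"grip":0}]'
```

```text
time: 17.28
ee_pos: [0.5528, -0.1793, 0.0849]
eef_rot: [-0.029, 1.0, -0.0, 0.001]
force: [-5.9, 2.4, 16.9]
gripper_width: -0.0002
grasp_force: 8.5
time: 17.53
ee_pos: [0.553, -0.1793, 0.0848]
eef_rot: [-0.029, 1.0, -0.001, 0.001]
force: [-8.4, 3.3, 24.6]
gripper_width: 0.0002
grasp_force: 12.3
```

The fin top holds at z = 84.9 mm under 25 N, against 85 mm when fully home. Lifting clear and checking the end state.

```bash
python3 -m jog '[{"wx":0,"wy":0,"wz":0,"tx":0,"ty":0,"tz":-0.005,"grip":0},{"wx":0,"wy":0,"wz":0,"tx":0,"ty":0,"tz":-0.04,"grip":0},{"wx":0,"wy":0,"wz":0,"tx":0,"ty":0,"tz":-0.08,"grip":0},{"wx":0,"wy":0,"wz":0,"tx":0.04,"ty":0,"tz":-0.12,"grip":0},{"wx":0,"wy":0,"wz":0,"tx":0.07,"ty":0,"tz":-0.12,"grip":0},{"wx":0,"wy":0,"wz":0,"tx":0.07,"ty":0,"tz":-0.12,"grip":0},{"wx":0,"wy":0,"wz":0,"tx":0.07,"ty":0,"tz":-0.12,"grip":0},{"wx":0,"wy":0,"wz":0,"tx":0.07,"ty":0,"tz":-0.12,"grip":0}]'
python3 look.py w9 wrist cap_a_top
python3 - <<'E'
from fit import *
v=load('w9','wrist')
print(pr(v,frame([.5515,-.1788,np.radians(3.4)],np.array([[-.04,0,.0875],[.04,0,.0875],[.06,.03,.045],[.06,-.03,.045],[-.06,.03,.045],[-.06,-.03,.045]]))))
s=cv2.cvtColor(pic('scene'),cv2.COLOR_RGB2BGR)
cv2.imwrite('pics/end.png',np.hstack([cv2.resize(v[0][60:360,200:460],(520,600))[:, :400] if 0 else cv2.resize(v[0][80:400,180:480],(400,427)),cv2.resize(s[140:300,140:290],(400,427))]))
E
```

```text
time: 18.2
ee_pos: [0.4824, -0.1832, 0.2]
eef_rot: [-0.029, 1.0, -0.0, 0.001]
force: [0.7, -0.0, 0.6]
gripper_width: 0.0001
grasp_force: 0.0
cap_a_top []
cap_a_top [0.5412 0.2534 0.0643] [np.float64(0.007915572700324282), np.float64(0.004117043524114375), np.float64(0.005051556440731219), np.float64(0.008422986177819872)]
18.2 [ 0.4824 -0.1832  0.2   ] [-0.029   0.9996 -0.0001  0.0008]
[[326.574  230.5819]
 [326.6403 307.9768]
 [353.6516 299.6628]
 [299.6077 299.6934]
 [356.675  195.6398]
 [296.4057 195.696 ]]
```

View pics/end.png

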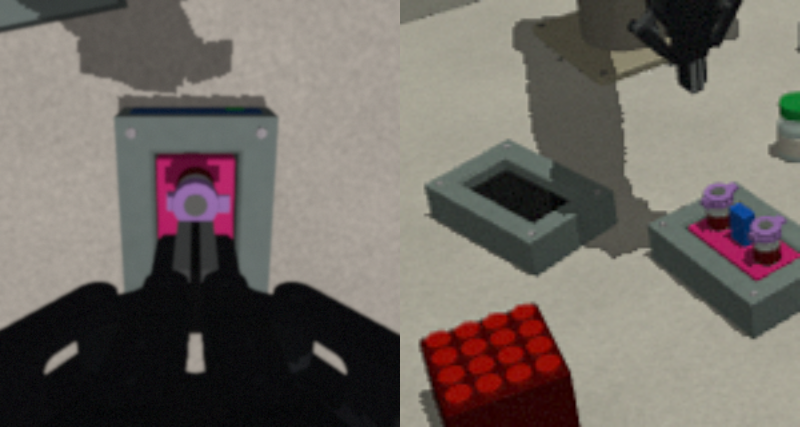

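Both caps lie flat and shut in the scene view, at (718,192) and (766,228). The pink base is flush in the dock at (742,246), and the pack and pot are unmoved. Handing in.

```bash
python3 -c "
from workcell import bot
print(bot.finish_job())"
```

```text
the job is handed in; nothing more can be done
None
```

The cap was pressed shut on the bench, then the module was carried to the farthest dock and pressed fully home with both caps shut, at about 18 s of 54 s; on the way in, its edge touched the recess chamfer with about 30 N before I re-centred it.

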